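# Hover the outlet cover over its pins

## Task

The white cover plate with the brass bar is parked on the two pins of the dark grey spare outlet box. Lift it off, carry it over the things on the wooden tray without disturbing them, and stop with it hovering about 15 mm above the pin tips of the open white outlet box: level, its two holes straight above the two pins (either way round), never touching that box. Finish while still holding it there, so that the fit can be checked before it is lowered; do not seat it or let go.

Things in the scene. Friction and masses are not known exactly. Their poses are not given: they have to be found in the camera images.
- cover: Loose white plate 120 (x) x 80 (y) x 6 mm, about 0.16 kg; two 14 mm through holes at x = +-46 mm. On top a brass bar pull along x over the centre: bar 70 x 12 x 12 mm, from 28 to 40 mm above the plate's underside, on 10 mm posts at x = +-29 mm. Origin: centre of the underside; z up. Starts on the grey box's rim (underside 50 mm up), holes over its pins; lifts straight off.
- spare_box: Fixed dark grey outlet box 120 (x) x 80 (y) x 50 mm high on the worktop, open at the top; two upright brass pins, 8 mm thick, on its x axis 46 mm either side of centre, stand 14 mm above its rim. Origin: centre of its underside. The cover starts on its rim, the pin tops sticking 8 mm out of the holes.
- white_box: Fixed white outlet box of the same size and pins as the grey one, on the other side of the tray, uncovered: orange socket blocks are seen inside, between its pins. Origin: centre of its underside; the rim is at 50 mm, the pin tips at 64 mm. This is the box to hover over.
- white_box_pins (a point): The point midway between the two pin tips of the white box, 64 mm above the worktop and over the box's centre; its x axis runs from pin to pin, z up.
- tray: Fixed dark wooden tray, 380 (x) x 140 (y) mm with a 14 mm high rim, lying between the two boxes with its long side pointing away from the robot; its floor is 6 mm above the worktop. Origin: centre of its underside.
- tall_mill: Loose copper mill with a waist, 150 mm tall, 54 mm across its foot, standing on the tray. Origin: centre of its underside. Leave it alone.
- short_mill: Loose copper mill with a waist, 120 mm tall, 54 mm across its foot, standing on the tray. Origin: centre of its underside. Leave it alone.
- oil_bottle: Loose green glass bottle, 170 mm tall, 56 mm across, standing on the tray; its top at 176 mm is the highest thing on the way. Origin: centre of its underside. Leave it alone.
- marble_pot: Loose round marble pot with a lid knob, 76 mm tall, 72 mm across, standing on the tray. Origin: centre of its underside. Leave it alone.
Not all that is in view belongs to the job. Of the things that look like the cover, the smallest one is meant.

How it is judged:
On the way, in this order (a step that is already met when the one before it is completed fails the run):
1. the cover is lifted clear of the grey box's pins, held by the fingers (z of cover in the frame of spare_box above 0.075 m and contact force between the fingers and cover above 1 N and contact force between cover and spare_box below 0.05 N), for 0.1 s.
2. the cover is carried over the tray (x of cover in the frame of tray between -0.25 and 0.25 m and y of cover in the frame of tray between -0.08 and 0.08 m and z of cover in the frame of tray above 0.08 m), for 0.02 s.
3. the cover hovers still and aligned just above the white box's pins (horizontal distance between cover and white_box_pins below 0.006 m and z of cover in the frame of white_box_pins between 0.004 and 0.03 m and angle between the x axis of cover and the x axis of white_box_pins, either way round below 0.1 rad and angle between cover's own z axis and vertical below 0.1 rad and linear speed of cover below 0.02 m/s and contact force between the fingers and cover above 1 N and contact force between cover and spare_box below 0.05 N and contact force between cover and white_box below 0.05 N and contact force between cover and tray below 0.05 N and contact force between cover and tall_mill below 0.05 N and contact force between cover and short_mill below 0.05 N and contact force between cover and oil_bottle below 0.05 N and contact force between cover and marble_pot below 0.05 N), for 0.3 s.
At the end, for the whole second after the job is handed in: Cover held still in the fingers, touching nothing else; underside 4 to 30 mm above the white box's pin tips, centred within 6 mm, long axis within 0.1 rad of the line of the pins (either way round), level within 0.1 rad; mills, bottle and pot upright and within 20 mm of their starts (all of step 3 and distance of each of tall_mill, short_mill, oil_bottle, marble_pot from where it was at the start of the episode below 0.02 m and angle between each of tall_mill, short_mill, oil_bottle, marble_pot's own z axis and vertical below 0.2 rad); the arm keeps its last pose, push and grip.
It fails at once if the cover touches the white box (contact force between cover and white_box above 0.5 N).
It fails at once if the tall copper pepper mill is shifted or tipped (distance of tall_mill from where it was at the start of the episode above 0.02 m or angle between tall_mill's own z axis and vertical above 0.2 rad).
It fails at once if the short copper salt mill is shifted or tipped (distance of short_mill from where it was at the start of the episode above 0.02 m or angle between short_mill's own z axis and vertical above 0.2 rad).
It fails at once if the oil bottle is shifted or tipped (distance of oil_bottle from where it was at the start of the episode above 0.02 m or angle between oil_bottle's own z axis and vertical above 0.2 rad).
It fails at once if the marble pot is shifted or tipped (distance of marble_pot from where it was at the start of the episode above 0.02 m or angle between marble_pot's own z axis and vertical above 0.2 rad).
It also fails if it takes over 48 s, if anything falls off the work surface, if the arm or the gripper's body presses on something with over 40 N, if the wrist force passes 120 N, or if a joint passes its speed limit or range.

## Robot

A 7-joint arm with a two-finger parallel gripper is mounted at the origin on the work surface. World frame = base frame: x ahead of the robot, y to its left, z up, the work surface at z = 0. Lengths are in m, angles in rad, forces in N, time in s.
With the tool pointing down it reaches from about 0.35 to 0.9 m from the base axis. Payload 8.1 kg.
Tool frame: the origin (TCP) lies midway between the tips of the shut fingers; the grasp point (between the pads) lies 19 mm behind it; z points along the fingers, y is the line along which they close (so a half turn about z gives the same grasp; the last joint's range is limited). The gripper opens to 92 mm and grips with 3 to 60 N. Pads are 19 mm wide; open, the fingers measure 130 mm over their backs; the gripper's body (75 mm by 190 mm) begins 47 mm behind the grasp point.
Start: joints at [1.148, 0.434, 0.025, 1.573, -0.012, 1.134, -0.075], TCP at [0.196, -0.593, 0.227] pointing down, gripper open.
Joint ranges: [-2.62, 2.62], [-0.44, 2.09], [-1.27, 1.32], [0.08, 2.57], [-1.32, 4.46], [0.12, 2], [-2.74, 2.74]. Speed limits (rad/s): [2.22, 2.22, 3.01, 3.01, 3.14, 3.14, 3.14].

## Interface

Orientations are given as a rotation vector (axis times angle).
In Python, from cell import arm gives the robot as it stands.
- The arm moves only by the tool carry_out, never from a script. Its arguments are lists of equal length, an entry for each row: "claw": the finger opening in cm, from 0 to 9.18; "delta_pos": the shift along the tool's x, y, z in cm, a list of three; "angular": the turn, a rotation vector about the tool's x, y, z in rad, a list of three. In form: {"claw": [claw, ...], "delta_pos": [[dx, dy, dz], ...], "angular": [[ax, ay, az], ...]}. A call has 1 to 20 rows; each row shifts and turns the commanded pose from where the row before left it, along the tool's axes as they then stand; what a row does not reach is not made up. A row lasts 1/10 s, in which the tool goes at most 50 mm and 8.59 degrees, less where a joint would pass 70% of its speed; a pose out of reach is approached as far as the arm can. A call with a gripper value outside its range is refused whole. The fingers move at their own pace and stop on an object; "force" is the grip in N (left out, the last holds). Time passes only in rows, so rows that do not move let the fingers close. It gives the time, the measured TCP pose, the force, the opening and the grip force at its end, in the units of the state.
- arm.observe(): the state, without advancing time (a new reading comes with each control period).
- arm.get_image(name): name is "side" or "top" or "wrist"; returns a dict with "frame" (420x560x3 uint8, red, green, blue), "mtx" (3x3 intrinsics, pixels), "T" (4x4, takes a point from camera to world coordinates). Camera axes: x right, y down, z forward; pixel columns grow to the right and rows downward; lengths in m; the calibration is good to about 2 mm. The wrist camera is an equidistant fisheye: a pixel r from the principal point sees the ray r / f radians off the axis. A picture is of the moment at which its call begins. There is no depth.
- arm.sign_off(): hands the job in; it is judged then, once.
Trained networks look in a picture, given as the dict that the camera call returned (one of the last four; its "shot" number tells which), for a name from the list of things; names that differ only in an ending like _2 or _b are one class to them, and where a whole thing is asked for, a point or a joint stands for the part that bears it (a point fixed in the world has none). Each returns a list of dicts, best first, with "conf" (0 to 1); they miss things now and then, are a little off and sometimes report something else, mostly with a low value. They report only what shows in the picture. A call takes as long as a camera call. They do not tell look-alikes from the thing itself.
- arm.look_for(label, picture): "centre" ([column, row] as shares, 0 to 1, of the picture: columns of its width, rows of its height, amid what is visible of it).
- arm.trace(label, picture): "region" (420x560 bool, what is visible of it) and "centre" ([column, row] as shares, 0 to 1, of the picture: columns of its width, rows of its height, amid what is visible of it).
- arm.place_of(label, picture): "centre" ([column, row] as shares, 0 to 1, of the picture: columns of its width, rows of its height: a listed point, or the origin of a listed thing).
The state is a dict: "clock": time; "joints": joint angles; "dq": joint speeds; "joint_efforts": joint torques, N m; "position": TCP position; "ee_rot": TCP orientation; "force": force on the tool from outside, world axes, zero at the start; "ft_torque": the same for the moment, N m; "width": opening from 0.0 (shut) to 1.0 (fully open); "gripper_force": force on a finger pad.
Only numpy, scipy, OpenCV 4.12 (cv2) and the standard library are available. Lean on these libraries where they do the work, as an engineer would, in place of code of your own. Each camera call takes 0.05 s, during which the arm holds its last target. There are 200 camera calls.

## Working session

There is one attempt and no reset: what is moved stays moved. The work goes in short steps, Python scripts to look and compute and a tool call to move; the robot and the scene stay as the last step left them, time stands still between calls to the robot, and variables do not carry over. Pictures are saved under pics/ and viewed, at most 10 in all, crops included, and the job is handed in when it is done.

Besides the shell and the picture viewer there is one more tool, called after ">>>" as name(argument=value, ...) on one line, values as JSON. carry_out: Moves the arm, as the interface text tells. Its arguments: {"type":"object","properties":{"claw":{"type":"array","items":{"type":"number"}},"delta_pos":{"type":"array","items":{"type":"array","items":{"type":"number"}}},"angular":{"type":"array","items":{"type":"array","items":{"type":"number"}}},"force":{"type":"number"}},"required":["claw","delta_pos","angular"]}

```bash
mkdir -p pics
python3 - <<'E'
from cell import arm
import cv2,numpy as np
s=arm.observe();print(s['position'],s['ee_rot'],s['clock'],s['width'])
ims=[]
for n in("top","side"):
    p=arm.get_image(n);cv2.imwrite(f"pics/{n}0.png",p["frame"][:,:,::-1]);print(n,p["mtx"].tolist(),np.round(p["T"],4).tolist())
    for l in("cover","spare_box","white_box","white_box_pins","tray","oil_bottle"):
        print(l,[(round(d["conf"],2),np.round(np.array(d["centre"])*[560,420],1).tolist()) for d in arm.place_of(l,p)][:4])
E
```

```text
[ 0.19626392 -0.592845    0.22595238] [-3.10003758e+00 -4.99841089e-01  6.41758465e-04] 0.0 0.9984348084435392
top [[456.3110481511635, 0.0, 276.1794498138758], [0.0, 456.3110481511635, 215.51232423643816], [0.0, 0.0, 1.0]] [[-0.0052, -0.9916, 0.1293, 0.3519], [-0.9997, 0.002, -0.0249, 0.1033], [0.0244, -0.1294, -0.9913, 1.1735], [0.0, 0.0, 0.0, 1.0]]
cover [(0.72, [109.2, 222.8]), (0.71, [228.1, 296.3]), (0.64, [180.1, 217.4])]
spare_box [(0.46, [185.2, 222.5])]
white_box [(0.88, [426.3, 218.1])]
white_box_pins [(0.89, [432.0, 214.4])]
tray [(0.87, [308.1, 202.4])]
oil_bottle [(0.91, [312.1, 149.7])]
side [[499.1354528574032, 0.0, 278.5440724334552], [0.0, 499.1354528574032, 211.48535926023766], [0.0, 0.0, 1.0]] [[-0.9688, -0.1496, 0.1974, 0.2613], [-0.2477, 0.6018, -0.7593, 1.0063], [-0.0052, -0.7845, -0.6201, 0.8227], [0.0, 0.0, 0.0, 1.0]]
cover [(0.96, [352.7, 276.2]), (0.87, [258.4, 285.6]), (0.65, [228.2, 375.2])]
spare_box [(0.75, [253.8, 303.8])]
white_box [(0.89, [313.8, 151.6]), (0.41, [267.6, 208.2])]
white_box_pins [(0.68, [312.2, 134.9])]
tray [(0.65, [272.3, 208.5])]
oil_bottle [(0.96, [226.9, 197.7])]
```

View pics/top0.png

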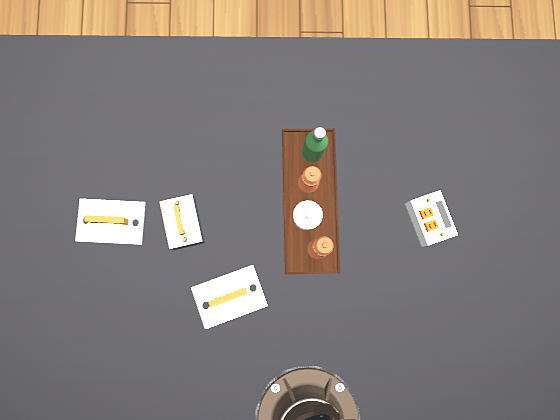

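View pics/side0.png

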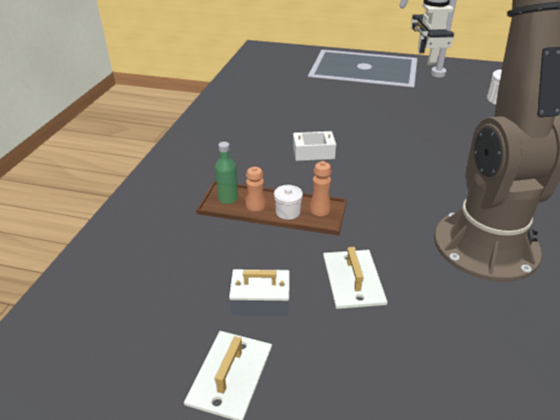

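Candidates for the cover: top-image (109,222), a large plate lying flat, (228,296), another large flat plate, and (180,220), the smallest, sitting on the dark box with its pins through the holes. I choose (180,220); next I check it in a crop and measure it.

```bash
cat > h.py <<'E'
import numpy as np,cv2
def ray(p,uv,z):
    T=p["T"];d=T[:3,:3]@np.linalg.inv(p["mtx"])@np.array([uv[0],uv[1],1.]);o=T[:3,3]
    return (o+d*(z-o[2])/d[2])[:3]
def proj(p,X):
    T=p["T"];c=T[:3,:3].T@(np.asarray(X,float)-T[:3,3]);q=p["mtx"]@c;return q[:2]/q[2]
def blobs(p,box,lo,hi,amin=3):
    x0,y0,x1,y1=box;hsv=cv2.cvtColor(p["frame"],cv2.COLOR_RGB2HSV)[y0:y1,x0:x1]
    m=cv2.inRange(hsv,lo,hi);n,l,st,c=cv2.connectedComponentsWithStats(m)
    return [(int(st[i,4]),c[i]+[x0,y0],np.argwhere(l==i)[:,::-1]+[x0,y0]) for i in range(1,n) if st[i,4]>=amin]
E
python3 - <<'E'
from cell import arm
from h import *
p=arm.get_image("top")
f=p["frame"]
a=cv2.resize(f[185:260,150:220],None,fx=7,fy=7,interpolation=cv2.INTER_CUBIC)[:525]
b=cv2.resize(f[180:255,395:470],None,fx=7,fy=7,interpolation=cv2.INTER_CUBIC)
w=np.hstack([a[:, :390][:525],b[:525,:400]]) if 0 else cv2.resize(np.hstack([a,b]),(798,412))
cv2.imwrite("pics/crop.png",w[:,:,::-1])
for n in("top","side"):
    p=arm.get_image(n)
    for l,z in(("cover",.05),("spare_box",0),("white_box",0),("white_box_pins",.064),("tray",0),("oil_bottle",.006),("tall_mill",.006),("short_mill",.006),("marble_pot",.006)):
        for d in arm.place_of(l,p)[:3]: print(n,l,round(d["conf"],2),np.round(ray(p,np.array(d["centre"])*[560,420],z),4))
    for l in("cover","white_box"):
        for d in arm.trace(l,p)[:3]:
            m=d["region"].astype(np.uint8);c=cv2.findNonZero(m);r=cv2.minAreaRect(c);
            print(n,l,int(m.sum()),r, [np.round(ray(p,q,.056 if l=="cover" else .05)[:2],4).tolist() for q in cv2.boxPoints(r)])
p=arm.get_image("top")
for box in((150,185,215,260),(400,185,465,250)):
    for A,c,_ in blobs(p,box,(8,90,80),(35,255,255)): print(A,c.round(1),np.round(ray(p,c,.064),4),np.round(ray(p,c,.09),4))
E
```

```text
top cover 0.85 [0.297  0.1933 0.05  ]
top cover 0.83 [0.4838 0.4851 0.05  ]
top cover 0.78 [0.4777 0.3227 0.05  ]
top spare_box 0.69 [0.4937 0.3093 0.    ]
top spare_box 0.55 [ 0.5877 -0.0106  0.    ]
top white_box 0.69 [ 0.5026 -0.0065  0.    ]
top white_box 0.57 [ 0.4875 -0.3244  0.    ]
top white_box_pins 0.56 [ 0.4932 -0.3097  0.064 ]
top tray 0.71 [ 0.5449 -0.0087  0.    ]
top oil_bottle 0.58 [ 0.6777 -0.0239  0.006 ]
top tall_mill 0.76 [ 0.4158 -0.0332  0.006 ]
top short_mill 0.74 [ 0.5899 -0.0129  0.006 ]
top marble_pot 0.63 [ 0.5026 -0.0013  0.006 ]
top cover 1669 ((180.31178283691406, 221.6529541015625), (50.43632507324219, 35.46812438964844), 77.47119140625) [[0.5347, 0.3676], [0.5539, 0.283], [0.4318, 0.2541], [0.4134, 0.3378]]
top cover 2814 ((229.445556640625, 296.4554138183594), (44.64641189575195, 67.18682098388672), 70.25315856933594) [[0.3249, 0.2832], [0.3786, 0.131], [0.2778, 0.0946], [0.2257, 0.2456]]
top cover 2813 ((110.7024917602539, 220.74774169921875), (67.87548065185547, 43.85506820678711), 2.7263107299804688) [[0.4363, 0.5621], [0.544, 0.5625], [0.5358, 0.3
[... 1354 characters left out ...]
 [0.4159, 0.3401], [0.53, 0.3687]]
side white_box 1087 ((314.0, 145.5), (27.0, 42.0), 90.0) [[0.5626, -0.3388], [0.4353, -0.3701], [0.4099, -0.2149], [0.5272, -0.1859]]
side white_box 1769 ((259.5, 284.5), (31.0, 59.0), 90.0) [[0.5599, 0.2816], [0.4351, 0.2504], [0.4145, 0.337], [0.5312, 0.3662]]
150 [178.2 218.3] [0.4903 0.3143 0.064 ] [0.487  0.3094 0.09  ]
10 [184.2 239. ] [0.4397 0.2988 0.064 ] [0.4377 0.2942 0.09  ]
7 [427.9 199.7] [ 0.5355 -0.3017  0.064 ] [ 0.5312 -0.2922  0.09  ]
107 [426.1 212.9] [ 0.5025 -0.2956  0.064 ] [ 0.499  -0.2863  0.09  ]
107 [431.  225.1] [ 0.4719 -0.3065  0.064 ] [ 0.4691 -0.2969  0.09  ]
8 [441.5 234. ] [ 0.45   -0.3314  0.064 ] [ 0.4477 -0.3212  0.09  ]
```

View pics/crop.png

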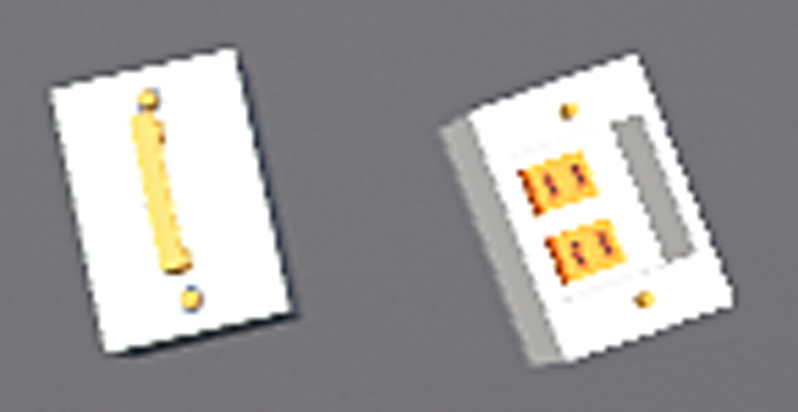

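The crop confirms it: the small white plate sits on the dark box, with its brass pin tops sticking through both holes at the ends of the bar. The white box's pins are at about (428,200) and (441,234) in the top image. From those I get the cover at about (0.484, 0.311) with yaw 13.8°, and the pins' midpoint at about (0.493, -0.317) with yaw 19.1°.

>>> carry_out(claw=[9,9,9,9,9,9,9,9,9,9,9,9], delta_pos=[[3.0,-2.4,-0.1],[3.0,-2.4,-0.1],[3.0,-2.4,-0.1],[3.0,-2.4,-0.1],[3.0,-2.4,-0.1],[3.0,-2.4,-0.1],[3.0,-2.4,-0.1],[3.0,-2.4,-0.1],[3.0,-2.4,-0.1],[3.0,-2.4,-0.1],[3.0,-2.4,-0.1],[3.0,-2.4,-0.1]], angular=[[0,0,0],[0,0,0],[0,0,0],[0,0,0],[0,0,0],[0,0,0],[0,0,0],[0,0,0],[0,0,0],[0,0,0],[0,0,0],[0,0,0]])

```text
clock: 3.2
position: [0.4484, -0.2055, 0.239]
ee_rot: [3.101, 0.5, 0.001]
force: [-0.0, -0.2, -0.3]
width: 0.979
gripper_force: 0.0
```

>>> carry_out(claw=[9,9,9,9,9,9,9,9,9,9,9,9,9,9], delta_pos=[[1.5,-3.6,-0.1],[1.5,-3.6,-0.1],[1.5,-3.6,-0.1],[1.5,-3.6,0],[1.5,-3.6,0],[1.5,-3.6,0],[1.5,-3.6,0],[1.5,-3.6,0],[1.5,-3.6,0],[1.5,-3.6,0],[1.5,-3.6,0],[1.5,-3.6,0],[1.5,-3.6,0],[0,0,0]], angular=[[0,0,0],[0,0,0],[0,0,0],[0,0,0],[0,0,0],[0,0,0],[0,0,0],[0,0,0],[0,0,0],[0,0,0],[0,0,0],[0,0,0],[0,0,0],[0,0,0]])

```text
clock: 4.6
position: [0.4843, 0.305, 0.2418]
ee_rot: [-3.096, -0.51, 0.0]
force: [-0.3, 0.3, 0.1]
width: 0.978
gripper_force: 0.0
```

```bash
cat >> h.py <<'E'
def wray(p,uv,z):
    K=p["mtx"];d=np.array([(uv[0]-K[0,2])/K[0,0],(uv[1]-K[1,2])/K[1,1]]);t=np.hypot(*d)
    v=np.array([*(d/t*np.sin(t)),np.cos(t)]);o=p["T"][:3,3];w=p["T"][:3,:3]@v
    return o+w*(z-o[2])/w[2]
def wproj(p,X):
    K=p["mtx"];c=p["T"][:3,:3].T@(np.asarray(X,float)-p["T"][:3,3]);t=np.arctan2(np.hypot(c[0],c[1]),c[2]);e=c[:2]/np.hypot(c[0],c[1])*t
    return e*[K[0,0],K[1,1]]+K[:2,2]
E
python3 - <<'E'
from cell import arm
from h import *
s=arm.observe();print(s['position'],s['ee_rot'])
p=arm.get_image("wrist");print(p["mtx"][0,0],np.round(p["T"],3).tolist())
for X in((.484,.311,.09),(.529,.322,.064),(.439,.300,.064)): print(wproj(p,X))
cv2.imwrite("pics/w1.png",p["frame"][:,:,::-1])
for A,c,_ in blobs(p,(0,0,560,420),(12,90,80),(35,255,255),15): print(A,c.round(1),np.round(wray(p,c,.064),4),np.round(wray(p,c,.09),4))
E
```

```text
[0.48428667 0.30495142 0.24175657] [-3.09603828e+00 -5.09808592e-01  2.74473140e-05]
325.19226210127806 [[0.321, -0.917, -0.237, 0.547], [-0.947, -0.312, -0.076, 0.326], [-0.004, 0.249, -0.968, 0.399], [0.0, 0.0, 0.0, 1.0]]
[277.33926287 195.75285177]
[281.64506846 146.6396615 ]
[274.27773222 232.5573205 ]
1249 [131.6 135.2] [0.4929 0.4843 0.064 ] [0.4971 0.472  0.09  ]
42 [282.7 147. ] [0.529  0.3209 0.064 ] [0.5304 0.3213 0.09  ]
849 [277.9 195.3] [0.4793 0.3094 0.064 ] [0.4845 0.3107 0.09  ]
651 [117.5 275. ] [0.3193 0.469  0.064 ] [0.337  0.4579 0.09  ]
627 [447.8 275.1] [0.4528 0.0769 0.064 ] [0.4601 0.0962 0.09  ]
1064 [426.7 313.3] [0.3951 0.0783 0.064 ] [0.4069 0.0975 0.09  ]
290 [412.3 402.1] [0.2361 0.0061 0.064 ] [0.2603 0.0309 0.09  ]
```

View pics/w1.png

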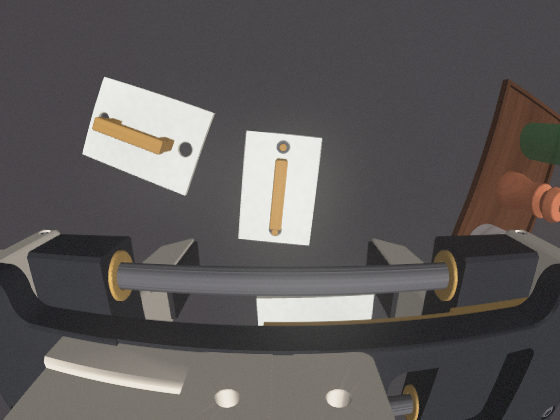

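The wrist view shows the chosen plate centred at (278,190), with the bar's centroid at (278,195) and a pin at (283,147). Together these put the cover at (0.4843, 0.3105) with yaw about 13.6°. I'm descending to TCP z = 0.066 in two steps and grasping there.

>>> carry_out(claw=[9,9,9,9,9,9,9,9], delta_pos=[[0.1,-0.5,0],[0,0,2],[0,0,2],[0,0,2],[0,0,2],[0,0,2],[0,0,0],[0,0,0]], angular=[[0,0,0.088],[0,0,0],[0,0,0],[0,0,0],[0,0,0],[0,0,0],[0,0,0],[0,0,0]])

```text
clock: 5.45
position: [0.4854, 0.3029, 0.1421]
ee_rot: [3.12, 0.362, -0.0]
force: [0.4, 0.7, -0.0]
width: 0.977
gripper_force: 0.0
```

Run:
```python
from cell import arm
from h import *
s=arm.observe();r=s['ee_rot'];print(s['position'],r,2*np.degrees(np.arctan2(r[1],r[0])))
for n,f in(("top",ray),("wrist",wray)):
    p=arm.get_image(n)
    for A,c,_ in blobs(p,(150,60,400,280) if n=="wrist" else (150,185,215,260),(12,90,80),(35,255,255),6): print(n,A,c.round(1),np.round(f(p,c,.064),4),np.round(f(p,c,.09),4))
```

```text
[0.4853817  0.30290025 0.14208641] [ 3.12008044e+00  3.61527585e-01 -3.81659877e-04] 13.218916504107398
wrist 91 [273.2 156.1] [0.5293 0.3208 0.064 ] [0.5316 0.3206 0.09  ]
wrist 1538 [272.1 220. ] [0.4822 0.3108 0.064 ] [0.4896 0.3117 0.09  ]
```

>>> carry_out(claw=[9,9,9,9,9,9,9], delta_pos=[[0.1,-0.8,0],[0,0,2],[0,0,2],[0,0,2],[0,0,1.0],[0,0,0.6],[0,0,0]], angular=[[0,0,0],[0,0,0],[0,0,0],[0,0,0],[0,0,0],[0,0,0],[0,0,0]])

```text
clock: 6.25
position: [0.4842, 0.3121, 0.0656]
ee_rot: [3.12, 0.363, -0.0]
force: [0.1, -0.1, -0.3]
width: 0.978
gripper_force: 0.0
```

>>> carry_out(claw=[9,5,3,1,0.5,0.5,0.5,0.5,0.5,0.5,0.5,0.5], delta_pos=[[0,0.15,0],[0,0,0],[0,0,0],[0,0,0],[0,0,0],[0,0,0],[0,0,0],[0,0,0],[0,0,0],[0,0,0],[0,0,0],[0,0,0]], angular=[[0,0,0],[0,0,0],[0,0,0],[0,0,0],[0,0,0],[0,0,0],[0,0,0],[0,0,0],[0,0,0],[0,0,0],[0,0,0],[0,0,0]], force=30)

```text
clock: 7.45
position: [0.4846, 0.3104, 0.0657]
ee_rot: [3.12, 0.363, -0.0]
force: [-0.4, 0.4, 0.2]
width: 0.13
gripper_force: 30.0
```

Gripped at an opening of about 12 mm, which matches the bar. Lifting straight up.

>>> carry_out(claw=[0.5,0.5,0.5,0.5,0.5,0.5,0.5,0.5,0.5,0.5,0.5,0.5,0.5,0.5], delta_pos=[[0,0,-0.5],[0,0,-0.8],[0,0,-1],[0,0,-1],[0,0,-1],[0,0,-1.5],[0,0,-2],[0,0,-2],[0,0,-2],[0,0,-2],[0,0,-2],[0,0,-1],[0,0,0],[0,0,0]], angular=[[0,0,0],[0,0,0],[0,0,0],[0,0,0],[0,0,0],[0,0,0],[0,0,0],[0,0,0],[0,0,0],[0,0,0],[0,0,0],[0,0,0],[0,0,0],[0,0,0]])

```text
clock: 8.85
position: [0.4844, 0.3101, 0.2332]
ee_rot: [3.12, 0.363, -0.001]
force: [0.4, -0.3, -2.1]
width: 0.129
gripper_force: 30.0
```

Run:
```python
from cell import arm
from h import *
s=arm.observe();print(s['position'],s['ee_rot'],s['width'],s['gripper_force'])
a=arm.get_image("side")["frame"];b=arm.get_image("wrist")["frame"]
cv2.imwrite("pics/l1.png",cv2.resize(np.hstack([a,b]),(800,300))[:,:,::-1])
```

```text
[0.48435274 0.31009542 0.23323929] [ 3.12010728e+00  3.62947827e-01 -6.75129075e-04] 0.12862999361813196 29.99743402004242
```

View pics/l1.png

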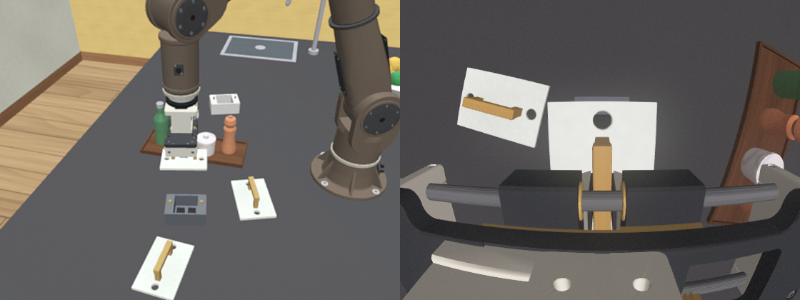

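The cover is held level with its underside at about 0.218 m, and the grey box now stands open below it. Next it goes over the tray.

>>> carry_out(claw=[0.5,0.5,0.5,0.5,0.5,0.5,0.5,0.5,0.5,0.5,0.5,0.5,0.5,0.5,0.5,0.5,0.5,0.5,0.5,0.5], delta_pos=[[-0.2,1,0],[-0.4,2,0],[-0.7,3,0],[-0.7,3,0],[-0.7,3,0],[-0.7,3,0],[-0.7,3,0],[-0.7,3,0],[-0.7,3,0],[-0.7,3,0],[-0.7,3,0],[-0.7,3,0],[-0.7,3,0],[-0.7,3,0],[-0.7,3,0],[-0.7,3,0],[-0.7,3,0],[-0.7,3,0],[-0.7,3,0],[-0.4,2,0]], angular=[[0,0,0],[0,0,0],[0,0,0],[0,0,0],[0,0,0],[0,0,0],[0,0,0],[0,0,0],[0,0,0],[0,0,0],[0,0,0],[0,0,0],[0,0,0],[0,0,0],[0,0,0],[0,0,0],[0,0,0],[0,0,0],[0,0,0],[0,0,0]])

```text
clock: 10.95
position: [0.4861, -0.2674, 0.233]
ee_rot: [3.121, 0.359, -0.002]
force: [-0.0, -0.1, -1.0]
width: 0.124
gripper_force: 30.0
```

>>> carry_out(claw=[0.5,0.5,0.5,0.5,0.5,0.5,0.5], delta_pos=[[0,2,0],[0,1.8,0],[0,0,0],[0,0,0],[0,0,0],[0,0,0],[0,0,0]], angular=[[0,0,0],[0,0,0],[0,0,-0.05],[0,0,-0.05],[0,0,0],[0,0,0],[0,0,0]])

```text
clock: 11.65
position: [0.4963, -0.3012, 0.2336]
ee_rot: [-3.099, -0.517, 0.0]
force: [-0.3, 0.9, -1.6]
width: 0.129
gripper_force: 30.0
```

Run:
```python
from cell import arm
from h import *
s=arm.observe();r=s['ee_rot'];print(s['clock'],s['position'],r,2*np.degrees(np.arctan2(r[1],r[0])),s['width'])
ps={n:arm.get_image(n) for n in("side","wrist")}
cv2.imwrite("pics/m1.png",cv2.resize(np.hstack([ps["side"]["frame"],ps["wrist"]["frame"]]),(800,300))[:,:,::-1])
p=ps["wrist"]
for X in((.5355,-.3017,.064),(.45,-.3314,.064)): print(wproj(p,X))
for A,c,_ in blobs(p,(150,20,450,280),(8,90,60),(35,255,255),6): print(A,c.round(1),np.round(wray(p,c,.064),4),np.round(wray(p,c,.05),4))
p=ps["side"]
for X in((.5355,-.3017,.064),(.45,-.3314,.064)): print(proj(p,X))
for A,c,_ in blobs(p,(285,120,345,165),(8,70,60),(35,255,255),2): print(A,c.round(1),np.round(ray(p,c,.062),4))
```

```text
11.65 [ 0.49628956 -0.30122268  0.23363016] [-3.09868180e+00 -5.17227602e-01  2.17570604e-04] -341.04726849589593 0.1289634465061039
[295.9383204  157.82023193]
[295.38944546 242.9223579 ]
86 [152.3  27. ] [ 0.6244 -0.111   0.064 ] [ 0.6272 -0.1038  0.05  ]
86 [288.9 172.9] [ 0.5187 -0.3001  0.064 ] [ 0.517 -0.301  0.05 ]
1670 [282.5 234.7] [ 0.4544 -0.3153  0.064 ] [ 0.4499 -0.3168  0.05  ]
143 [252.4 266.4] [ 0.4085 -0.2961  0.064 ] [ 0.4021 -0.2968  0.05  ]
137 [312.6 266.3] [ 0.4303 -0.3587  0.064 ] [ 0.4247 -0.3621  0.05  ]
[298.98751683 134.86089494]
[328.46241671 133.48229891]
2 [329.  135.5] [ 0.4468 -0.3231  0.062 ]
3 [299. 137.] [ 0.5334 -0.2925  0.062 ]
42 [322.  162.9] [ 0.4396 -0.1671  0.062 ]
```

View pics/m1.png

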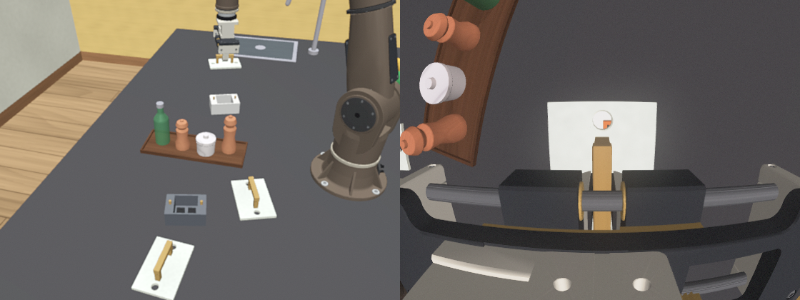

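Left: the cover is over the white-box area. Right: the white box's rim shows through the front hole at about (283,168). To measure both pins with the wrist camera before descending, I sidestep away from the tray.

>>> carry_out(claw=[0.5,0.5,0.5,0.5,0.5,0.5,0.5,0.5], delta_pos=[[-1,1.5,0],[-1,2,0],[-1,2,0],[-1,2,0],[-1,2,0],[-1,1.5,0],[0,0,0],[0,0,0]], angular=[[0,0,0],[0,0,0],[0,0,0],[0,0,0],[0,0,0],[0,0,0],[0,0,0],[0,0,0]])

```text
clock: 12.55
position: [0.4754, -0.4244, 0.2336]
ee_rot: [-3.098, -0.518, -0.0]
force: [1.5, 0.4, -1.4]
width: 0.127
gripper_force: 30.0
```

Run:
```python
from cell import arm
from h import *
s=arm.observe();r=s['ee_rot'];P=s['position'];print(s['clock'],P,r,s['width'])
p=arm.get_image("wrist");f=p["frame"];t=arm.get_image("top")
cv2.imwrite("pics/m2.png",f[:,:,::-1])
for X in((.5355,-.3017,.064),(.45,-.3314,.064)): print(wproj(p,X))
for A,c,_ in blobs(p,(100,20,480,280),(8,90,60),(35,255,255),6): print("w",A,c.round(1),np.round(wray(p,c,.062),4))
for A,c,_ in blobs(t,(400,185,465,250),(8,90,80),(35,255,255),3): print("t",A,c.round(1),np.round(ray(t,c,.062),4))
# hole in the held plate
g=cv2.cvtColor(f,cv2.COLOR_RGB2GRAY)[150:187,262:303];m=(g<130).astype(np.uint8)
n,l,st,c=cv2.connectedComponentsWithStats(m)
for i in range(1,n):
    if st[i,4]>20:
        uv=c[i]+[262,150];h=wray(p,uv,P[2]-.0097);d=h-P;print("hole",st[i],uv,h,"off",np.hypot(*d[:2]),np.degrees(np.arctan2(d[1],d[0])))
```

```text
12.55 [ 0.47542813 -0.42443081  0.23356756] [-3.09796446e+00 -5.17775200e-01 -7.29713498e-05] 0.12713559087227855
[188.04336284 101.53948298]
[191.09836386 188.32682897]
w 51 [193.1 102.1] [ 0.5364 -0.3066  0.062 ]
w 499 [203.5 129.3] [ 0.5127 -0.326   0.062 ]
w 305 [198.8 158. ] [ 0.4828 -0.33    0.062 ]
w 49 [195.6 188.6] [ 0.4507 -0.3358  0.062 ]
w 1680 [282.4 234.5] [ 0.433  -0.4385  0.062 ]
w 144 [252.4 266.3] [ 0.3868 -0.4193  0.062 ]
w 136 [312.6 266.3] [ 0.4086 -0.4823  0.062 ]
t 7 [427.9 199.7] [ 0.5358 -0.3024  0.062 ]
t 104 [426.  212.9] [ 0.5027 -0.2962  0.062 ]
t 106 [431.  225.2] [ 0.4721 -0.3071  0.062 ]
t 8 [441.5 234. ] [ 0.4501 -0.3322  0.062 ]
hole [  8   6  26  25 497] [282.60362173 167.55935614] [ 0.51905743 -0.4092921   0.22386756] off 0.04618112745372595 19.13600903702196
```

View pics/m2.png

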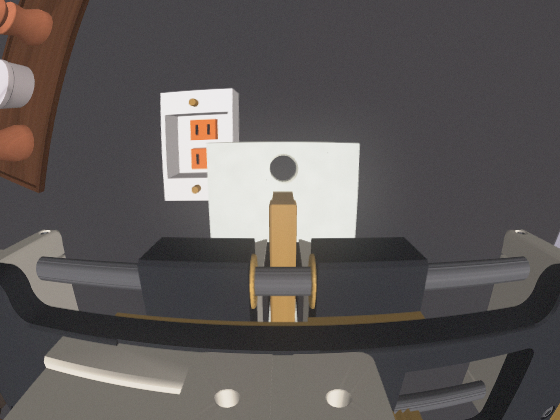

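The wrist view shows both pins, at (193,102) and (196,189), and the held plate's hole at (283,168). The hole is 46.2 mm from the TCP, so the cover is centred in the grip. Combining both cameras, the pins' midpoint is about (0.4933, -0.319) with yaw 19.0°. I go back above it and descend part way.

>>> carry_out(claw=[0.5,0.5,0.5,0.5,0.5,0.5,0.5,0.5,0.5,0.5,0.5,0.5,0.5,0.5,0.5], delta_pos=[[0.8,-1.4,0],[0.9,-1.6,0],[0.9,-1.6,0],[0.9,-1.6,0],[0.8,-1.6,0],[0.8,-1.6,0],[0,0,0],[0,0,1],[0,0,2],[0,0,2],[0,0,2],[0,0,1.5],[0,0,1],[0,0,0],[0,0,0]], angular=[[0,0,0],[0,0,0],[0,0,0],[0,0,0],[0,0,0],[0,0,0],[0,0,0],[0,0,0],[0,0,0],[0,0,0],[0,0,0],[0,0,0],[0,0,0],[0,0,0],[0,0,0]])

```text
clock: 14.15
position: [0.4931, -0.3198, 0.1389]
ee_rot: [3.098, 0.518, 0.0]
force: [-0.4, -1.0, -0.8]
width: 0.129
gripper_force: 30.0
```

>>> carry_out(claw=[0.5,0.5,0.5,0.5,0.5,0.5,0.5,0.5], delta_pos=[[0,0,1],[0,0,1],[0,0,0.8],[0,0,0.8],[0,0,0.5],[0,0,0.3],[0,0,0],[0,0,0]], angular=[[0,0,0],[0,0,0],[0,0,0],[0,0,0],[0,0,0],[0,0,0],[0,0,0],[0,0,0]])

```text
clock: 14.95
position: [0.4932, -0.3194, 0.0949]
ee_rot: [3.098, 0.519, 0.0]
force: [0.8, -0.4, -1.0]
width: 0.128
gripper_force: 30.0
```

Run:
```python
from cell import arm
from h import *
s=arm.observe();P=s['position'];print(s['clock'],P,s['ee_rot'],s['width'],s['force'])
p=arm.get_image("wrist");q=arm.get_image("side");t=arm.get_image("top")
u=np.array([np.cos(.3316),np.sin(.3316),0]);hz=P+.046*u
for z in(.064,.059): 
  X=hz.copy();X[2]=z;print("pin expected",wproj(p,X))
X=hz.copy();X[2]=P[2]-.0097;print("hole",wproj(p,X))
for A,c,_ in blobs(p,(262,140,305,190),(8,60,50),(35,255,255),3): print("w",A,c.round(1),np.round(wray(p,c,.064),4),np.round(wray(p,c,.060),4))
a=cv2.resize(p["frame"][130:230,210:350],(520,371),interpolation=cv2.INTER_CUBIC)
b=cv2.resize(q["frame"][75:175,270:345],(278,371),interpolation=cv2.INTER_CUBIC)
cv2.imwrite("pics/e1.png",np.hstack([a,b])[:,:,::-1])
```

```text
14.95 [ 0.49324421 -0.31936714  0.09493171] [3.09822084e+00 5.18709717e-01 4.51335594e-04] 0.1284574248598832 [ 0.8426696  -0.43884394 -1.03992355]
pin expected [282.83951959 163.56993888]
pin expected [282.83280716 162.674665  ]
hole [282.87238916 167.96087331]
w 145 [283.7 163.2] [ 0.5371 -0.3048  0.064 ] [ 0.5367 -0.3049  0.06  ]
```

View pics/e1.png

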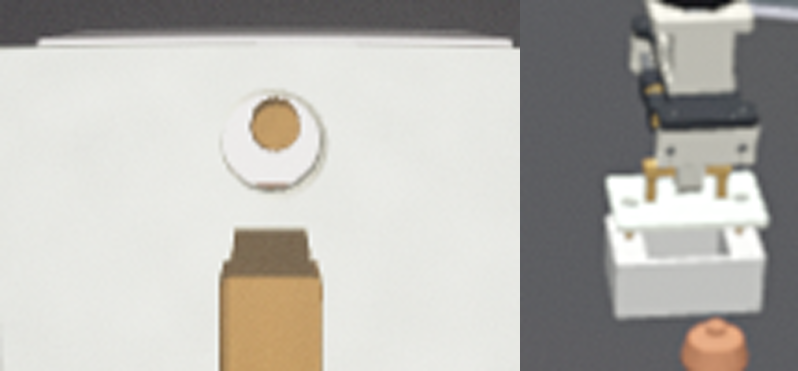

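In the wrist view the pin shows through the hole at (283.7,163.2), and I expected (282.8,163.5), so the alignment is within about 1 mm. The side view shows the plate level, with a clear gap above the pins. I hold still, then hand in.

>>> carry_out(claw=[0.5,0.5,0.5,0.5,0.5,0.5], delta_pos=[[0,0,0],[0,0,0],[0,0,0],[0,0,0],[0,0,0],[0,0,0]], angular=[[0,0,0],[0,0,0],[0,0,0],[0,0,0],[0,0,0],[0,0,0]])

```text
clock: 15.7
position: [0.493, -0.3193, 0.0947]
ee_rot: [3.098, 0.519, -0.0]
force: [-0.1, 0.5, -1.5]
width: 0.124
gripper_force: 30.0
```

```bash
python3 -c "
from cell import arm
print(arm.observe()['position']);print(arm.sign_off())"
```

```text
[ 0.4930494  -0.31928189  0.09471506]
the job is handed in; nothing more can be done
None
```

The job is handed in (the hand-in gave no verdict): the cover is held level about 15 mm above the white box's pins, its holes over them to within about 1 mm at the one pin I could see, and nothing on the tray looked disturbed.

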